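Release the cam stop and advance the drilling-jig slide

ROBOT

A 6-joint arm with a two-finger parallel gripper is mounted at the origin on the work surface. World frame = base frame: x ahead of the robot, y to its left, z up, the work surface at z = 0. Lengths are in mm, angles in rad, forces in N, time in s.
With the tool pointing down it reaches from about 275 to 750 mm from the base axis. Payload 10.2 kg.
Tool frame: the origin (TCP) lies midway between the tips of the shut fingers; the grasp point (between the pads) lies r.grip_depth behind it (r.grip_depth is the distance from the TCP to the grasp point, in mm); x points along the fingers, z is the direction in which the jaws open and shut, and the axes are right-handed (so a half turn about x gives the same grasp; the last joint's range is limited). The gripper opens to 88 mm and grips with 3 to 60 N. Pads are 18 mm wide; open, the fingers measure 123 mm over their backs; the gripper's body (75 mm by 187 mm) begins 45 mm behind the grasp point.
Start: joints at [0.957, 0.313, 1.498, -0, 1.331, -0.223], TCP at [200, 485.418, 238.72] pointing down, gripper open.
Joint ranges: [-2.94, 2.94], [-0.97, 2.17], [0.19, 2.56], [-1.23, 4.37], [0.02, 3.11], [-2.88, 2.88]. Speed limits (rad/s): [2.39, 2.39, 3.01, 3.14, 3.14, 3.14].

INTERFACE

Orientations are given as a rotation vector (axis times angle).
In Python, from bench import r gives the robot as it stands. The module is installed in compiled form; this text tells all that it offers.
- The arm moves only by the tool servo_tool, never from a script. Its argument "targets" is a list of rows, each an object of numbers: "x", "y", "z": the shift along the tool's x, y, z in m; "ax", "ay", "az": the turn, a rotation vector about the tool's x, y, z in degrees; "jaw": the finger opening in m, from 0 to 0.0881. In form: [{"x": .., "y": .., "z": .., "ax": .., "ay": .., "az": .., "jaw": ..}, ...]. A call has 1 to 20 rows; each row shifts and turns the commanded pose from where the row before left it, along the tool's axes as they then stand; what a row does not reach is not made up. A row lasts 1/8 s, in which the tool goes at most 62.5 mm and 10.7 degrees, less where a joint would pass 70% of its speed; a pose out of reach is approached as far as the arm can. A call with a gripper value outside its range is refused whole. The fingers move at their own pace and stop on an object; the grip force is fixed at half the most. Time passes only in rows, so rows that do not move let the fingers close. It gives the time, the measured TCP pose, the force and the opening at its end, in the units of the state.
- r.get_obs(): the state, without advancing time (a new reading comes with each control period).
- r.grab_frame(name): name is "side" or "top" or "wrist"; returns a dict with "pixels" (420x560x3 uint8, red, green, blue), "z_map" (420x560 float32, mm along the optical axis (not along the pixel's ray), 0 where there is no reading), "camera_matrix" (3x3 intrinsics, pixels), "camera_from_world" (4x4, takes a point from world to camera coordinates). Camera axes: x right, y up, looking along -z (the intrinsics and any distortion apply to the point x, -y, -z); pixel columns grow to the right and rows downward; lengths in mm; the calibration is good to about 2 mm. The wrist camera is an equidistant fisheye: a pixel r from the principal point sees the ray r / f radians off the axis. A picture is of the moment at which its call begins.
- r.job_done(): hands the job in, once; it reports no verdict.
Trained networks look in a picture, given as the dict that the camera call returned (one of the last four; its "shot" number tells which), for a name from the list of things; names that differ only in an ending like _2 or _b are one class to them, and where a whole thing is asked for, a point or a joint stands for the part that bears it (a point fixed in the world has none). Each returns a list of dicts, best first, with "confidence" (0 to 1); they miss things now and then, are a little off and sometimes report something else, mostly with a low value. They report only what shows in the picture. A call takes as long as a camera call. They do not tell look-alikes from the thing itself.
- r.silhouettes(picture, label): "pixels" (420x560 bool, what is visible of it) and "rect" ([left, top, width, height] in pixels, round what is visible of it).
The state is a dict: "time_s": time; "joints": joint angles; "dq": joint speeds; "effort": joint torques, N m; "tcp_pos": TCP position; "tool_rot": TCP orientation; "wrist_force": force on the tool from outside, world axes, zero at the start; "wrist_torque": the same for the moment, N m; "finger_gap": finger opening in mm.
Only numpy, scipy, OpenCV 4.12 (cv2) and the standard library are available. Lean on these libraries where they do the work, as an engineer would, in place of code of your own. Each camera call takes 0.05 s, during which the arm holds its last target. There are 200 camera calls.

TASK

The blank in the dowel-drilling jig has to go forward to the drill guide, but the yellow cam is blocking its slide. With the fingertips, push the cam's red peg round, by way of the far side, to the green mark so that the cam is at its low point, and only then push the slide by its blue plate fully forward, leaving the cam there. Leave the blank sitting in its nest, do not disturb the other things, and finish clear of everything.

Things in the scene. Friction and masses are not known exactly. Their poses are not given: they have to be found in the camera images.
- jig: Jig fixed to the bench: plywood board 335 x 250 x 18 mm. Origin on the bench under the cam's pivot; x points the way the slide moves forward (slide to cam, roughly away from the robot), y left, z up; board spans x -200 to 135, y -125 to 125 mm. Two dark rails beside the slide (y 48 to 62 either side, x -160 to -40, top z 34). A black mark at x 0, y 105 on the board is opposite the green one.
- drill_guide (a point): Centre of the top of the aluminium drill guide block with a brass bush, fixed to the jig left of the slide: 40 x 30 mm, top 70 mm above the bench, at jig x -73, y 87 mm.
- cam (a joint): Angle of the yellow eccentric cam in rad, counter-clockwise from above. 0 = low point: peg points at the green mark (jig -y), slide free; near pi = high point, slide blocked. Starts at 2.0 to 2.75, so turn it clockwise from above: peg from the left round the far side (jig +x) to the right. Stops at -0.6 and 2.95, none at 0. Friction 0.22 N m (about 3 N at the peg); stays where left.
- cam_pivot (a point): Point on the cam's upright axis, 50 mm above the bench (top of the black handle bar); fixed to the jig, has its axes. The yellow disc is 72 mm across, 18 mm thick, top at z 39, its centre 16 mm off this axis.
- cam_peg (a point): Centre of the top of the red upright peg: 18 mm across, from 50 to 97 mm above the bench, 70 mm from the cam's axis. It stands on the black handle bar, 20 mm wide, z 39 to 50, which reaches 80 mm from the axis. The peg's direction from the pivot is jig angle (cam - pi/2).
- green_mark (a point): Centre of the green mark (26 mm disc) on the jig's board, 105 mm from the cam's axis, 19 mm above the bench.
- carriage (a joint): Travel of the follower slide (wood, steel ball follower at its nose) along jig x in m: 0 = back (start), 0.032 = fully forward at its stop. Friction 2.5 N, damping 4 N s/m, no spring; slide and blank weigh about 0.6 kg. With the cam off its low point the follower meets the disc before the stop.
- push_face (a point): Centre of the rear face (towards the robot side) of the slide's blue push plate, 50 mm above the bench; moves with the slide, has the jig's axes. The plate is 12 mm thick, 90 mm wide, from z 20 to z 80 above the bench. At the start it is 149 mm behind the cam's axis. The board behind it is clear.
- nest (a point): Centre of the floor of the slide's nest, 33 mm above the bench, 41.5 mm ahead of the push face; moves with the slide.
- blank: Loose light-wood blank 55 x 62 x 38 mm sitting in the slide's nest (8 mm lips; the push plate closes the rear), top at z 71; origin under its centre, at the nest's centre. It travels with the slide.
- glue_jar: white plastic glue jar with yellow lid, 38 mm across, 55 mm tall, standing on the jig's board beside the slide (its top 73 mm above the bench); origin under its centre; leave alone
- offcut: dark wood offcut 45 x 28 x 18 mm lying on the far left corner of the jig's board; origin under its centre; leave alone
- wood_box: open light-wood box 110 x 150 x 73 mm on the bench; origin under its centre; leave alone
- screwdriver: red-handled screwdriver about 200 mm long lying on the bench; leave alone
- sanding_block: cork and wood sanding block 100 x 62 x 38 mm on the bench; origin under its centre; leave alone
- screw_tub: open steel tub 70 mm across, 60 mm tall on the bench; origin under its centre; leave alone
- hardwood_block: dark hardwood block 70 x 50 x 45 mm on the bench; origin under its centre; leave alone
Mind the look-alikes: they are no part of the job. Leave any orange look-alike of the blank alone.

How it is judged (in metres and radians):
On the way, in this order (a step that is already met when the one before it is completed fails the run):
1. the cam is at its low point, peg at the green mark, with the slide still back (value of joint cam between -0.3 and 0.3 rad and value of joint carriage below 0.006 m), for 0.2 s.
2. the slide is fully forward with the cam still at its low point (value of joint cam between -0.3 and 0.3 rad and value of joint carriage above 0.029 m), for 0.2 s.
At the end, for the whole second after the job is handed in: The cam is within 0.3 rad of its low point, the slide within 3 mm of its forward stop, the blank upright in its nest (within 8 mm), everything at rest and the robot clear (all of step 2 and distance between blank and nest below 0.008 m and angle between blank's own z axis and vertical below 0.1 rad and linear speed of blank below 0.02 m/s and velocity of joint cam between -0.05 and 0.05 rad/s); the robot touches nothing.
It fails at once if the slide was pushed forward more than 6 mm while the cam was off its low point (value of joint carriage above 0.006 m and (value of joint cam above 0.45 rad or value of joint cam below -0.45 rad)).
It fails at once if the blank was lifted, carried or knocked out of its nest (distance between blank and nest above 0.012 m).
It fails at once if one of the other things was moved by more than 20 mm (distance of any of glue_jar, offcut, wood_box, screwdriver, sanding_block, screw_tub, hardwood_block from where it was at the start of the episode above 0.02 m).
It also fails if it takes over 51 s, if anything falls off the work surface, if the arm or the gripper's body presses on something with over 40 N, if the wrist force passes 120 N, or if a joint passes its speed limit or range.

## Working session

There is one attempt and no reset: what is moved stays moved. The work goes in short steps, Python scripts to look and compute and a tool call to move; the robot and the scene stay as the last step left them, time stands still between calls to the robot, and variables do not carry over. Pictures are saved under pics/ and viewed, about 8 in all and at most 12, crops included, and the job is handed in when it is done.

Besides the shell and the picture viewer there is one more tool, called after "Request:" by a JSON object that holds its "api" and its "payload". servo_tool: Moves the arm, as the interface text tells. Its arguments: {"type":"object","properties":{"targets":{"type":"array"}},"required":["targets"]}

```bash
mkdir -p pics
cat > h.py <<'E'
import numpy as np, cv2
from bench import r
from scipy.spatial.transform import Rotation as R
def save(p,n): cv2.imwrite('pics/'+n,p['pixels'][:,:,::-1])
def cloud(p):
    z=p['z_map'];K=p['camera_matrix'];T=np.linalg.inv(p['camera_from_world'])
    v,u=np.indices(z.shape)
    c=np.stack([(u-K[0,2])/K[0,0]*z,-(v-K[1,2])/K[1,1]*z,-z,np.ones_like(z)],-1)
    w=(c@T.T)[...,:3]; w[z<=0]=np.nan
    return w
E
python3 - <<'E'
from h import *
o=r.get_obs();print(o['time_s'],o['tcp_pos'],o['tool_rot'],R.from_rotvec(o['tool_rot']).as_matrix().round(3),r.grip_depth,o['finger_gap'])
t=r.grab_frame('top');s=r.grab_frame('side')
cv2.imwrite('pics/a.png',cv2.resize(t['pixels'][:,:,::-1],(800,600)));save(s,'b.png')
print(t['camera_from_world'].round(2),t['camera_matrix'])
w=cloud(t);np.savez('top.npz',w=w,px=t['pixels'])
for n in ['cam_peg','cam','green_mark','push_face','blank','glue_jar','drill_guide','offcut','wood_box','screwdriver','sanding_block','screw_tub','hardwood_block']:
    for d in r.silhouettes(t,n)[:3]:
        m=d['pixels']&np.isfinite(w[...,0]); q=w[m]
        print(n,round(d['confidence'],2),d['rect'],m.sum(),np.nanmedian(q,0).round(0) if len(q) else '', np.percentile(q,97,axis=0).round(0) if len(q) else '')
E
```

```text
0.0 [199.85952591 485.20479162 238.17814153] [-0.91726319  1.37029448  0.91648177] [[-0.001 -0.925  0.381]
 [-0.001  0.381  0.925]
 [-1.     0.    -0.001]] 18.700000000000003 87.93605251491991
[[ 0.00000e+00 -1.00000e+00  0.00000e+00 -6.40000e+00]
 [ 9.80000e-01  0.00000e+00  1.80000e-01 -5.33200e+02]
 [-1.80000e-01  0.00000e+00  9.80000e-01 -1.19547e+03]
 [ 0.00000e+00  0.00000e+00  0.00000e+00  1.00000e+00]] [[468.61475939   0.         273.08453344]
 [  0.         468.61475939 206.81951632]
 [  0.           0.           1.        ]]
cam_peg 0.93 [227.1, 156.5, 29.8, 42.4] 708 [596.  91.  42.] [658. 115.  93.]
cam 0.8 [223.9, 154.4, 32.7, 43.7] 741 [596.  88.  42.] [657. 115.  93.]
green_mark 0.56 [191.0, 136.4, 102.5, 128.2] 9958 [566.  72.  20.] [719. 194.  71.]
push_face 0.65 [222.4, 203.0, 37.1, 36.7] 491 [466.  74.  42.] [532. 126.  83.]
blank 0.84 [224.6, 211.6, 31.4, 18.9] 549 [489.  82.  72.] [517. 114.  76.]
blank 0.78 [208.3, 273.9, 26.6, 31.2] 523 [315. 133.  39.] [346. 164.  43.]
blank 0.53 [220.0, 204.3, 40.2, 39.2] 598 [470.  79.  42.] [532. 128.  83.]
glue_jar 0.62 [190.9, 135.5, 105.1, 131.9] 10176 [566.  72.  20.] [720. 195.  71.]
glue_jar 0.44 [269.7, 215.7, 14.4, 16.2] 175 [488. -12.  73.] [505.   4.  77.]
drill_guide 0.43 [194.3, 137.0, 97.8, 126.8] 9857 [565.  72.  20.] [716. 195.  71.]
offcut 0.54 [207.0, 138.5, 13.0, 16.8] 153 [705. 159.  37.] [726. 172.  43.]
wood_box 0.59 [58.9, 221.2, 67.7, 44.3] 2949 [437. 473.  71.] [489. 533.  78.]
screwdriver 0.57 [438.8, 230.6, 33.3, 25.7] 374 [ 436. -496.   23.] [ 474. -460.   28.]
sanding_block 0.73 [56.9, 217.5, 69.0, 50.0] 2944 [437. 472.  70.] [489. 532.  78.]
sanding_block 0.72 [411.5, 149.4, 29.0, 43.7] 984 [ 638. -416.   37.] [ 686. -384.   42.]
screw_tub 0.71 [426.6, 264.7, 27.4, 28.0] 652 [ 349. -446.   27.] [ 379. -404.   63.]
hardwood_block 0.78 [97.4, 153.3, 24.6, 28.8] 572 [643. 437.  45.] [678. 466.  50.]
```

View pics/a.png

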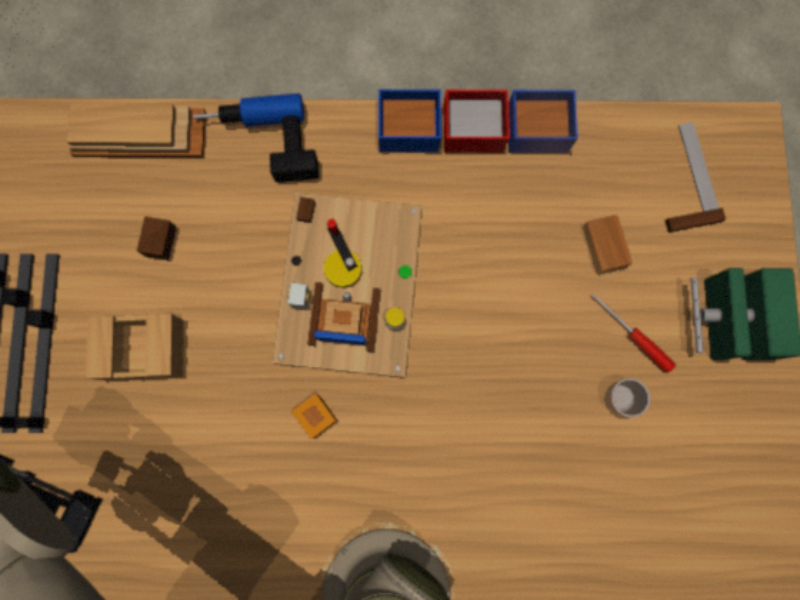

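View pics/b.png

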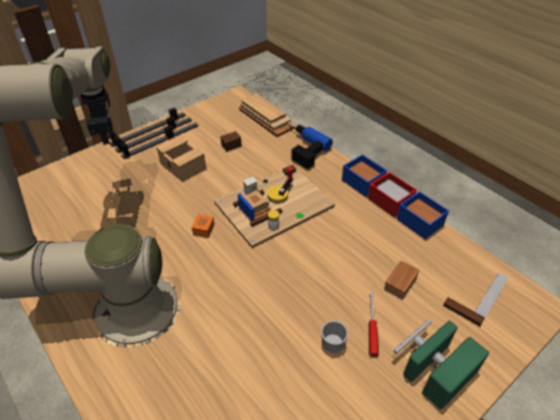

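Run:
```python
from h import *
d=np.load('top.npz');w=d['w'];px=d['px']
h=cv2.cvtColor(px,cv2.COLOR_RGB2HSV).astype(int)
roi=np.zeros(h.shape[:2],bool);roi[125:275,180:305]=1
H,S,V=h[...,0],h[...,1],h[...,2]
z=w[...,2]
def rep(n,m):
    m=m&roi; k,l,st,c=cv2.connectedComponentsWithStats(m.astype(np.uint8))
    for i in range(1,k):
        if st[i,4]>15:
            q=w[l==i];print(n,c[i].round(1),st[i],np.nanmean(q,0).round(1),np.nanmin(q,0).round(),np.nanmax(q,0).round())
rep('green',(H>40)&(H<85)&(S>90))
rep('blue',(H>95)&(H<130)&(S>100))
rep('red',((H<8)|(H>172))&(S>130))
rep('redtop',((H<8)|(H>172))&(S>130)&(z>90))
rep('yellow',(H>20)&(H<34)&(S>150))
rep('dark',(V<60))
bd=(z>13)&(z<24)&roi
c=w[bd][:,:2].astype(np.float32);print(cv2.minAreaRect(c),cv2.boxPoints(cv2.minAreaRect(c)))
```

```text
green [283.2 189.8] [279 186   9   9  68] [585.9 -31.4  19.2] [573. -42.  15.] [597. -20.  24.]
blue [237.4 235.8] [220 232  36   9 209] [452.6  87.3  72.9] [444.  42.  27.] [467. 137.  87.]
red [232.5 158.3] [229 153   8  12  61] [655.9 103.1  82.4] [649.  95.  21.] [677. 118. 101.]
redtop [231.9 156.1] [229 153   7   7  33] [658.  103.6  95.9] [651.  96.  90.] [667. 111. 101.]
yellow [238.7 188.6] [226 175  27  26 475] [584.2  88.6  39.5] [554.  53.  16.] [623. 125.  55.]
yellow [276.  221.4] [269 215  14  14 149] [490.5 -11.7  71.5] [474. -27.  17.] [513.   7.  82.]
dark [203.5 125.6] [192 125  29   3  54] [770.9 192.6  13.2] [767. 148.  -2.] [778. 224.  29.]
dark [237.9 170.4] [230 160  16  22 134] [631.2  90.7  51.9] [602.  71.  46.] [660. 112.  78.]
dark [207. 182.] [205 180   5   5  21] [606.4 177.1  20.5] [600. 171.  16.] [613. 183.  25.]
dark [238.5 238.7] [220 236  37   5  43] [449.1  86.   35.7] [444.  41.  19.] [456. 136.  65.]
((582.412109375, 95.4449462890625), (294.2427673339844, 366.671875), 84.29320526123047) [[385.35538  -32.716766]
 [750.21     -69.177795]
 [779.4689   223.60666 ]
 [414.6142   260.0677  ]]
```

The top view shows the jig at centre. In the 800x600 view, the yellow cam is at (343,268), the red peg at (332,224), green mark (405,271), black mark (296,261), blue plate (340,337), blank (343,317) and glue jar (395,317).

Possible mix-ups (800x600 px):
- **Peg:** the candidates are the red peg on the black bar (332,224), the screwdriver handle (653,350) and the red tray (476,120). I choose (332,224).
- **Plate:** the candidates are the blue plate (340,337), the blue trays and the drill. I choose (340,337).
- **Green mark:** the candidates are the disc (405,271) and the green vise. I choose the disc.
- **Blank:** the orange block at (314,415) is the look-alike, so I leave it alone.

From the marks, the pivot is at about (596,73), jig yaw is about -5.6° and the cam is at about 2.13 rad.

Next I move above the entry point with the jaws shut.

Request:
{"api": "servo_tool", "payload": {"targets": [{"y": -0.0457,"z": -0.0133,"jaw": 0},{"y": -0.0457,"z": -0.0133,"jaw": 0},{"y": -0.0457,"z": -0.0133,"jaw": 0},{"y": -0.0457,"z": -0.0133,"jaw": 0},{"y": -0.0457,"z": -0.0133,"jaw": 0},{"y": -0.0457,"z": -0.0133,"jaw": 0},{"y": -0.0457,"z": -0.0133,"jaw": 0},{"y": -0.0457,"z": -0.0133,"jaw": 0},{"y": -0.0457,"z": -0.0133,"jaw": 0},{"y": -0.0457,"z": -0.0133,"jaw": 0},{"y": -0.0457,"z": -0.0133,"jaw": 0},{"y": -0.0457,"z": -0.0133,"jaw": 0},{"ax": 8.2,"jaw": 0},{"ax": 8.2,"jaw": 0},{"ax": 8.2,"jaw": 0},{"ax": 8.2,"jaw": 0},{"ax": 8.2,"jaw": 0}]}}

```text
validation failed for argument at $.ta...
```

```bash
cat >> h.py <<'E'
P=np.array([596.2,72.9]);JX=np.array([.9952,-.0977]);JY=np.array([.0977,.9952])
def state():
    o=r.get_obs();M=R.from_rotvec(o['tool_rot']).as_matrix();p=np.array(o['tcp_pos'])
    d=p[:2]-P
    print('t',round(o['time_s'],2),'tcp',p.round(1),'yaw z',np.degrees(np.arctan2(M[1,2],M[0,2])).round(1),'down',M[:,0].round(3),'jig',(d@JX).round(1),(d@JY).round(1),'F',np.round(o['wrist_force'],1),'gap',round(o['finger_gap'],1),'q',np.round(o['joints'],2))
    return o,M,p
def peg(t):
    w=cloud(t);h=cv2.cvtColor(t['pixels'],cv2.COLOR_RGB2HSV).astype(int)
    m=((h[...,0]<8)|(h[...,0]>172))&(h[...,1]>130)&(w[...,2]>88)&(w[...,2]<104)&(np.hypot(w[...,0]-P[0],w[...,1]-P[1])<110)
    q=w[m]
    if not len(q): print('no peg');return
    c=q.mean(0);d=c[:2]-P
    print('peg',m.sum(),c.round(1),'rad',np.hypot(*d).round(1),'cam',(np.arctan2(d@JY,d@JX)+np.pi/2).round(3))
E
python3 - <<'E'
from h import *
o,M,p=state()
t=r.grab_frame('top');peg(t);k=r.grab_frame('wrist');save(k,'c.png')
print(k['camera_from_world'].round(1),k['camera_matrix'])
cv2.imwrite('pics/d.png',cv2.resize(t['pixels'][120:280,170:330,::-1],(600,600)))
e=np.array([645.5,128.7,62])-p;print('tool shift',(M.T@e).round(1))
E
```

```text
t 0.75 tcp [200.  485.4 238.7] yaw z 67.6 down [ 0.  0. -1.] jig -434.6 371.8 F [-0.9  0.1 -0.4] gap 88.2 q [ 0.96  0.31  1.5   0.    1.33 -0.22]
peg 33 [657.7 103.5  96.8] rad 68.7 cam 2.13
[[ 4.000e-01  9.000e-01 -0.000e+00 -5.232e+02]
 [-9.000e-01  4.000e-01 -3.000e-01  4.240e+01]
 [-3.000e-01  1.000e-01  1.000e+00 -3.922e+02]
 [ 0.000e+00  0.000e+00  0.000e+00  1.000e+00]] [[325.1922621    0.         280.50152819]
 [  0.         325.1922621  204.05385179]
 [  0.           0.           1.        ]]
tool shift [ 176.7 -547.8 -160.2]
```

View pics/c.png

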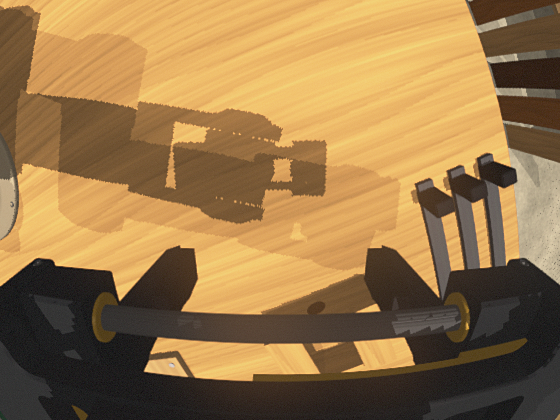

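The move was refused and the arm stayed put, so the wrist view shows only bench and racks. I'll retry with one full row, giving every key.

Request:
{"api": "servo_tool", "payload": {"targets": [{"x": 0.0,"y": -0.0457,"z": -0.0133,"ax": 0.0,"ay": 0.0,"az": 0.0,"jaw": 0.0}]}}

```text
time_s: 0.98
tcp_pos: [236.4, 456.3, 238.6]
tool_rot: [-0.919, 1.368, 0.92]
wrist_force: [0.7, 0.7, -0.7]
finger_gap: 80.2
```

Every key has to be present in each row.

Request:
{"api": "servo_tool", "payload": {"targets": [{"x": 0,"y": -0.0457,"z": -0.0133,"ax": 0,"ay": 0,"az": 0,"jaw": 0},{"x": 0,"y": -0.0457,"z": -0.0133,"ax": 0,"ay": 0,"az": 0,"jaw": 0},{"x": 0,"y": -0.0457,"z": -0.0133,"ax": 0,"ay": 0,"az": 0,"jaw": 0},{"x": 0,"y": -0.0457,"z": -0.0133,"ax": 0,"ay": 0,"az": 0,"jaw": 0},{"x": 0,"y": -0.0457,"z": -0.0133,"ax": 0,"ay": 0,"az": 0,"jaw": 0},{"x": 0,"y": -0.0457,"z": -0.0133,"ax": 0,"ay": 0,"az": 0,"jaw": 0},{"x": 0,"y": -0.0457,"z": -0.0133,"ax": 0,"ay": 0,"az": 0,"jaw": 0},{"x": 0,"y": -0.0457,"z": -0.0133,"ax": 0,"ay": 0,"az": 0,"jaw": 0},{"x": 0,"y": -0.0457,"z": -0.0133,"ax": 0,"ay": 0,"az": 0,"jaw": 0},{"x": 0,"y": -0.0457,"z": -0.0133,"ax": 0,"ay": 0,"az": 0,"jaw": 0},{"x": 0,"y": -0.0457,"z": -0.0133,"ax": 0,"ay": 0,"az": 0,"jaw": 0},{"x": 0,"y": 0,"z": 0,"ax": 8.2,"ay": 0,"az": 0,"jaw": 0},{"x": 0,"y": 0,"z": 0,"ax": 8.2,"ay": 0,"az": 0,"jaw": 0},{"x": 0,"y": 0,"z": 0,"ax": 8.2,"ay": 0,"az": 0,"jaw": 0},{"x": 0,"y": 0,"z": 0,"ax": 8.2,"ay": 0,"az": 0,"jaw": 0},{"x": 0,"y": 0,"z": 0,"ax": 8.2,"ay": 0,"az": 0,"jaw": 0}]}}

```text
time_s: 2.98
tcp_pos: [646.3, 129.0, 238.6]
tool_rot: [-0.36, 1.541, 0.361]
wrist_force: [-0.5, 0.1, 0.4]
finger_gap: 0.5
```

Run:
```python
from h import *
o,M,p=state()
k=r.grab_frame('wrist');save(k,'e.png')
e=np.array([645.5,128.7,62])-p;print('tool shift',(M.T@e).round(1))
C=k['camera_from_world']; K=k['camera_matrix']
for n,q in dict(peg=[657.7,103.5,97],piv=[*P,50],green=[585.9,-31.4,19],black=[606.4,177.1,19]).items():
    c=C@np.array([*q,1]);v=np.array([c[0],-c[1],-c[2]]);th=np.arccos(v[2]/np.linalg.norm(v));s=np.hypot(v[0],v[1])
    print(n,(K[:2,2]+K[0,0]*th*v[:2]/s).round(0))
```

```text
t 2.98 tcp [646.3 129.  238.6] yaw z 26.3 down [-0. -0. -1.] jig 44.3 60.7 F [-0.5  0.1  0.4] gap 0.5 q [ 0.02  0.62  1.03 -0.    1.49 -0.44]
tool shift [ 1.766e+02  1.000e-01 -7.000e-01]
peg [281. 218.]
piv [218. 203.]
green [186. 260.]
black [269. 119.]
```

View pics/e.png

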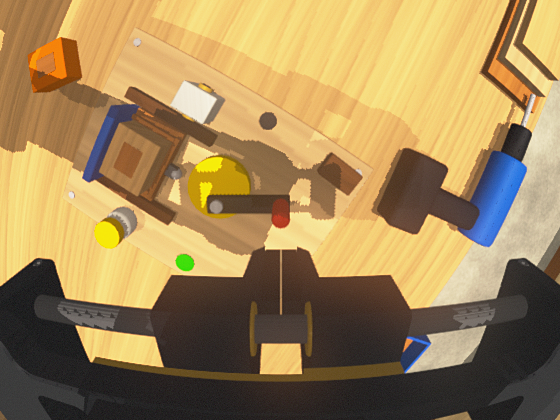

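The wrist view shows the red peg at (281,213) on the black bar, pivot (217,206), green mark (186,262) and black mark (268,121). All agree with the projected positions within about 5 px, and no look-alike is near. The offcut is at (340,173), clear. Next I descend beside the peg.

Request:
{"api": "servo_tool", "payload": {"targets": [{"x": 0.035,"y": 0,"z": 0,"ax": 0,"ay": 0,"az": 0,"jaw": 0},{"x": 0.035,"y": 0,"z": 0,"ax": 0,"ay": 0,"az": 0,"jaw": 0},{"x": 0.035,"y": 0,"z": 0,"ax": 0,"ay": 0,"az": 0,"jaw": 0},{"x": 0.035,"y": 0,"z": 0,"ax": 0,"ay": 0,"az": 0,"jaw": 0},{"x": 0.02,"y": 0,"z": 0,"ax": 0,"ay": 0,"az": 0,"jaw": 0},{"x": 0.014,"y": 0,"z": 0,"ax": 0,"ay": 0,"az": 0,"jaw": 0},{"x": 0,"y": -0.005,"z": 0,"ax": 0,"ay": 0,"az": 0,"jaw": 0},{"x": 0,"y": -0.005,"z": 0,"ax": 0,"ay": 0,"az": 0,"jaw": 0},{"x": 0,"y": -0.004,"z": 0,"ax": 0,"ay": 0,"az": 0,"jaw": 0},{"x": 0,"y": 0,"z": 0,"ax": 0,"ay": 0,"az": 0,"jaw": 0}]}}

```text
time_s: 4.28
tcp_pos: [652.9, 116.2, 65.4]
tool_rot: [-0.364, 1.539, 0.364]
wrist_force: [1.3, -0.0, -0.4]
finger_gap: 0.1
```

Run:
```python
from h import *
state();peg(r.grab_frame('top'));k=r.grab_frame('wrist');save(k,'f.png')
```

```text
t 4.28 tcp [652.9 116.2  65.4] yaw z 26.6 down [ 0.001 -0.    -1.   ] jig 52.2 48.6 F [ 1.3 -0.  -0.4] gap 0.1 q [-0.    0.78  1.22 -0.    1.14 -0.46]
no peg
```

View pics/f.png

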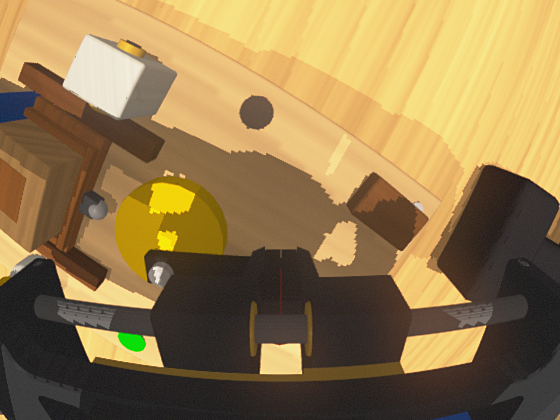

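The tips are behind the peg (hidden by the fingers near (280,260)), and the bar and pivot show at (158,270). I sweep along the arc with constant rows, 60° first.

Request:
{"api": "servo_tool", "payload": {"targets": [{"x": 0,"y": -0.0074,"z": 0.0011,"ax": 6,"ay": 0,"az": 0,"jaw": 0},{"x": 0,"y": -0.0074,"z": 0.0011,"ax": 6,"ay": 0,"az": 0,"jaw": 0},{"x": 0,"y": -0.0074,"z": 0.0011,"ax": 6,"ay": 0,"az": 0,"jaw": 0},{"x": 0,"y": -0.0074,"z": 0.0011,"ax": 6,"ay": 0,"az": 0,"jaw": 0},{"x": 0,"y": -0.0074,"z": 0.0011,"ax": 6,"ay": 0,"az": 0,"jaw": 0},{"x": 0,"y": -0.0074,"z": 0.0011,"ax": 6,"ay": 0,"az": 0,"jaw": 0},{"x": 0,"y": -0.0074,"z": 0.0011,"ax": 6,"ay": 0,"az": 0,"jaw": 0},{"x": 0,"y": -0.0074,"z": 0.0011,"ax": 6,"ay": 0,"az": 0,"jaw": 0},{"x": 0,"y": -0.0074,"z": 0.0011,"ax": 6,"ay": 0,"az": 0,"jaw": 0},{"x": 0,"y": -0.0074,"z": 0.0011,"ax": 6,"ay": 0,"az": 0,"jaw": 0}]}}

```text
time_s: 5.62
tcp_pos: [663.2, 45.7, 65.0]
tool_rot: [0.46, 1.519, -0.458]
wrist_force: [3.6, 1.9, -1.4]
finger_gap: 0.3
```

Run:
```python
from h import *
o,M,p=state();d=p[:2]-P;print('body y,z of tcp from pivot',d@M[:2,1],d@M[:2,2]);peg(r.grab_frame('top'))
s=r.grab_frame('side');k=r.grab_frame('wrist')
a=cv2.resize(s['pixels'][140:260,190:350],(533,400));b=cv2.resize(k['pixels'],(533,400))[:, :260]
cv2.imwrite('pics/g.png',np.hstack([a,b])[:,:,::-1])
```

```text
t 5.62 tcp [663.2  45.7  65. ] yaw z -33.6 down [ 0.002  0.    -1.   ] jig 69.3 -20.6 F [ 3.6  1.9 -1.4] gap 0.3 q [-0.11  0.78  1.22  0.    1.14  0.48]
body y,z of tcp from pivot 14.3649749295375 70.8949919239854
no peg
```

View pics/g.png

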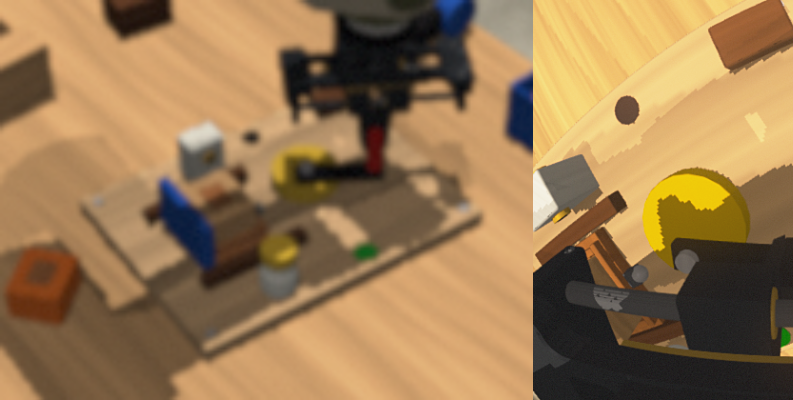

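The peg is moving with the finger at about 4 N (bar at (340,172) in the left view), now around 60° from the mark. I continue with the rest of the arc.

Request:
{"api": "servo_tool", "payload": {"targets": [{"x": 0,"y": -0.0074,"z": 0.001,"ax": 6,"ay": 0,"az": 0,"jaw": 0},{"x": 0,"y": -0.0074,"z": 0.001,"ax": 6,"ay": 0,"az": 0,"jaw": 0},{"x": 0,"y": -0.0074,"z": 0.001,"ax": 6,"ay": 0,"az": 0,"jaw": 0},{"x": 0,"y": -0.0074,"z": 0.001,"ax": 6,"ay": 0,"az": 0,"jaw": 0},{"x": 0,"y": -0.0074,"z": 0.001,"ax": 6,"ay": 0,"az": 0,"jaw": 0},{"x": 0,"y": -0.0074,"z": 0.001,"ax": 6,"ay": 0,"az": 0,"jaw": 0},{"x": 0,"y": -0.0074,"z": 0.001,"ax": 6,"ay": 0,"az": 0,"jaw": 0},{"x": 0,"y": -0.0074,"z": 0.001,"ax": 6,"ay": 0,"az": 0,"jaw": 0},{"x": 0,"y": -0.0074,"z": 0.001,"ax": 6,"ay": 0,"az": 0,"jaw": 0},{"x": 0,"y": -0.0074,"z": 0.001,"ax": 6,"ay": 0,"az": 0,"jaw": 0},{"x": 0,"y": 0,"z": 0,"ax": 0,"ay": 0,"az": 0,"jaw": 0}]}}

```text
time_s: 7.15
tcp_pos: [605.6, 2.4, 64.9]
tool_rot: [1.25, 1.182, -1.251]
wrist_force: [-0.0, -0.2, 0.3]
finger_gap: 0.6
```

Run:
```python
from h import *
o,M,p=state();d=p[:2]-P;print('body y,z of tcp from pivot',d@M[:2,1],d@M[:2,2]);peg(r.grab_frame('top'))
```

```text
t 7.15 tcp [605.6   2.4  64.9] yaw z -93.2 down [-0. -0. -1.] jig 16.3 -69.3 F [-0.  -0.2  0.3] gap 0.6 q [-0.19  0.66  1.43 -0.    1.04  1.44]
body y,z of tcp from pivot 13.413630444795848 69.88512323992067
no peg
```

The TCP is at jig (16,-69), so the peg should be almost on the mark. I back off and rise, then look.

Request:
{"api": "servo_tool", "payload": {"targets": [{"x": 0,"y": 0.01,"z": 0,"ax": 0,"ay": 0,"az": 0,"jaw": 0},{"x": 0,"y": 0.02,"z": 0,"ax": 0,"ay": 0,"az": 0,"jaw": 0},{"x": -0.04,"y": 0,"z": 0,"ax": 0,"ay": 0,"az": 0,"jaw": 0},{"x": -0.05,"y": 0,"z": 0,"ax": 0,"ay": 0,"az": 0,"jaw": 0},{"x": -0.05,"y": 0,"z": 0,"ax": 0,"ay": 0,"az": 0,"jaw": 0},{"x": 0,"y": -0.05,"z": -0.03,"ax": 0,"ay": 0,"az": 0,"jaw": 0},{"x": 0,"y": -0.05,"z": -0.03,"ax": 0,"ay": 0,"az": 0,"jaw": 0},{"x": 0,"y": -0.05,"z": -0.03,"ax": 0,"ay": 0,"az": 0,"jaw": 0},{"x": 0,"y": -0.05,"z": 0,"ax": 0,"ay": 0,"az": 0,"jaw": 0},{"x": 0,"y": -0.04,"z": 0,"ax": 0,"ay": 0,"az": 0,"jaw": 0}]}}

```text
time_s: 8.45
tcp_pos: [400.3, 105.3, 205.0]
tool_rot: [1.251, 1.182, -1.251]
wrist_force: [0.2, 0.0, 0.2]
finger_gap: 0.2
```

Run:
```python
from h import *
o,M,p=state();d=p[:2]-P
t=r.grab_frame('top');peg(t)
s=r.grab_frame('side');k=r.grab_frame('wrist')
w=cloud(t);h=cv2.cvtColor(t['pixels'],cv2.COLOR_RGB2HSV).astype(int)
m=(h[...,0]>95)&(h[...,0]<130)&(h[...,1]>100)&(np.abs(w[...,0]-450)<40)&(np.abs(w[...,1]-87)<60)
print('blue',m.sum(),np.nanmean(w[m],0))
cv2.imwrite('pics/i.png',np.hstack([cv2.resize(t['pixels'][120:280,170:330],(400,400)),cv2.resize(s['pixels'][140:260,190:350],(400,400))])[:,:,::-1])
```

```text
t 8.45 tcp [400.3 105.3 205. ] yaw z -93.2 down [-0.  0. -1.] jig -198.1 13.1 F [0.2 0.  0.2] gap 0.2 q [-0.03  0.1   1.86  0.    1.19  1.6 ]
peg 35 [586.3   3.   97. ] rad 70.6 cam -0.042
blue 8 [440.73872004  46.46805774 167.87711708]
```

View pics/i.png

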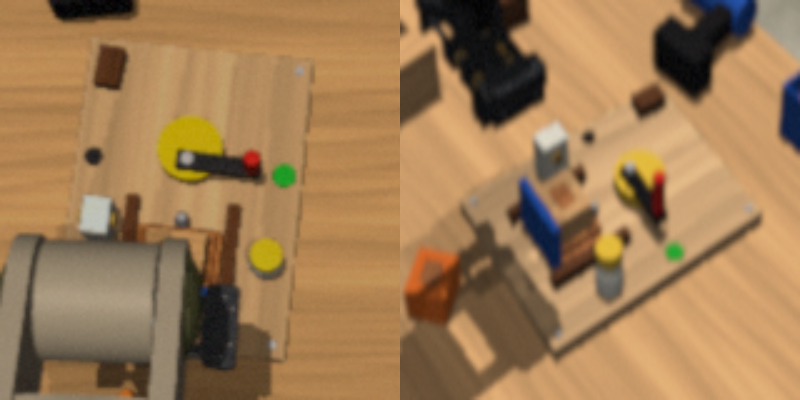

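The cam now reads -0.04 rad, with the peg (252,160) in line with the green mark (284,176) once its height is allowed for. The slide is still back and the jar, guide and blank are undisturbed. Next I go down behind the blue plate.

Request:
{"api": "servo_tool", "payload": {"targets": [{"x": 0,"y": 0.0126,"z": 0.0136,"ax": 2.4,"ay": 0,"az": 0,"jaw": 0},{"x": 0.04,"y": 0,"z": 0,"ax": 0,"ay": 0,"az": 0,"jaw": 0},{"x": 0.04,"y": 0,"z": 0,"ax": 0,"ay": 0,"az": 0,"jaw": 0},{"x": 0.04,"y": 0,"z": 0,"ax": 0,"ay": 0,"az": 0,"jaw": 0},{"x": 0.025,"y": 0,"z": 0,"ax": 0,"ay": 0,"az": 0,"jaw": 0},{"x": 0.01,"y": 0,"z": 0,"ax": 0,"ay": 0,"az": 0,"jaw": 0},{"x": 0,"y": 0.005,"z": 0,"ax": 0,"ay": 0,"az": 0,"jaw": 0},{"x": 0,"y": 0.005,"z": 0,"ax": 0,"ay": 0,"az": 0,"jaw": 0},{"x": 0,"y": 0.004,"z": 0,"ax": 0,"ay": 0,"az": 0,"jaw": 0},{"x": 0,"y": 0.003,"z": 0,"ax": 0,"ay": 0,"az": 0,"jaw": 0},{"x": 0,"y": 0,"z": 0,"ax": 0,"ay": 0,"az": 0,"jaw": 0}]}}

```text
time_s: 9.98
tcp_pos: [430.4, 88.7, 49.9]
tool_rot: [1.283, 1.159, -1.283]
wrist_force: [0.6, 0.6, 1.1]
finger_gap: 0.4
```

Run:
```python
from h import *
state();peg(r.grab_frame('top'))
s=r.grab_frame('side')
cv2.imwrite('pics/j.png',cv2.resize(s['pixels'][140:260,190:350],(640,480))[:,:,::-1])
```

```text
t 9.97 tcp [430.4  88.7  49.9] yaw z -95.8 down [ 0. -0. -1.] jig -166.5 -0.5 F [0.6 0.6 1.1] gap 0.4 q [-0.06  0.4   1.96  0.    0.79  1.61]
peg 35 [586.3   2.6  96.7] rad 71.0 cam -0.043
```

View pics/j.png

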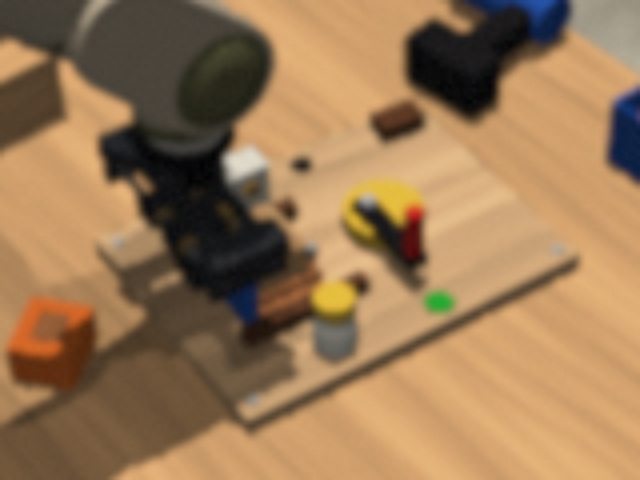

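The fingers are behind the blue plate (245,305), clear of the jar and guide, with the cam unchanged. I push slowly forward.

Request:
{"api": "servo_tool", "payload": {"targets": [{"x": 0,"y": 0.0025,"z": 0,"ax": 0,"ay": 0,"az": 0,"jaw": 0},{"x": 0,"y": 0.0025,"z": 0,"ax": 0,"ay": 0,"az": 0,"jaw": 0},{"x": 0,"y": 0.0025,"z": 0,"ax": 0,"ay": 0,"az": 0,"jaw": 0},{"x": 0,"y": 0.0025,"z": 0,"ax": 0,"ay": 0,"az": 0,"jaw": 0},{"x": 0,"y": 0.0025,"z": 0,"ax": 0,"ay": 0,"az": 0,"jaw": 0},{"x": 0,"y": 0.0025,"z": 0,"ax": 0,"ay": 0,"az": 0,"jaw": 0},{"x": 0,"y": 0.0025,"z": 0,"ax": 0,"ay": 0,"az": 0,"jaw": 0},{"x": 0,"y": 0.0025,"z": 0,"ax": 0,"ay": 0,"az": 0,"jaw": 0},{"x": 0,"y": 0.0025,"z": 0,"ax": 0,"ay": 0,"az": 0,"jaw": 0},{"x": 0,"y": 0.0025,"z": 0,"ax": 0,"ay": 0,"az": 0,"jaw": 0},{"x": 0,"y": 0.0025,"z": 0,"ax": 0,"ay": 0,"az": 0,"jaw": 0},{"x": 0,"y": 0.0025,"z": 0,"ax": 0,"ay": 0,"az": 0,"jaw": 0},{"x": 0,"y": 0.0025,"z": 0,"ax": 0,"ay": 0,"az": 0,"jaw": 0},{"x": 0,"y": 0.0025,"z": 0,"ax": 0,"ay": 0,"az": 0,"jaw": 0},{"x": 0,"y": 0.0025,"z": 0,"ax": 0,"ay": 0,"az": 0,"jaw": 0}]}}

```text
time_s: 11.95
tcp_pos: [467.6, 84.9, 49.7]
tool_rot: [1.283, 1.16, -1.283]
wrist_force: [-2.3, 1.3, -0.8]
finger_gap: 0.6
```

Request:
{"api": "servo_tool", "payload": {"targets": [{"x": 0,"y": 0.0015,"z": 0,"ax": 0,"ay": 0,"az": 0,"jaw": 0},{"x": 0,"y": 0.0015,"z": 0,"ax": 0,"ay": 0,"az": 0,"jaw": 0},{"x": 0,"y": 0.001,"z": 0,"ax": 0,"ay": 0,"az": 0,"jaw": 0}]}}

```text
time_s: 12.32
tcp_pos: [469.5, 84.7, 49.6]
tool_rot: [1.28, 1.164, -1.287]
wrist_force: [-17.3, 1.5, 11.7]
finger_gap: 0.7
```

Request:
{"api": "servo_tool", "payload": {"targets": [{"x": 0,"y": 0.001,"z": 0,"ax": 0,"ay": 0,"az": 0,"jaw": 0},{"x": 0,"y": 0.001,"z": 0,"ax": 0,"ay": 0,"az": 0,"jaw": 0}]}}

```text
time_s: 12.58
tcp_pos: [469.5, 84.7, 49.6]
tool_rot: [1.278, 1.168, -1.291]
wrist_force: [-27.7, 0.6, 20.9]
finger_gap: 0.3
```

The slide is firmly against something at jig x -127. With a fingertip half-thickness of about 10 mm (from the peg contact), the plate is at -117, which is the stop. I retreat and verify.

Request:
{"api": "servo_tool", "payload": {"targets": [{"x": 0,"y": -0.005,"z": 0,"ax": 0,"ay": 0,"az": 0,"jaw": 0},{"x": 0,"y": -0.015,"z": 0,"ax": 0,"ay": 0,"az": 0,"jaw": 0},{"x": 0,"y": -0.03,"z": 0,"ax": 0,"ay": 0,"az": 0,"jaw": 0},{"x": -0.05,"y": 0,"z": 0,"ax": 0,"ay": 0,"az": 0,"jaw": 0},{"x": -0.05,"y": 0,"z": 0,"ax": 0,"ay": 0,"az": 0,"jaw": 0},{"x": -0.05,"y": 0,"z": 0,"ax": 0,"ay": 0,"az": 0,"jaw": 0},{"x": 0,"y": 0,"z": -0.05,"ax": 0,"ay": 0,"az": 0,"jaw": 0},{"x": 0,"y": 0,"z": -0.05,"ax": 0,"ay": 0,"az": 0,"jaw": 0},{"x": 0,"y": 0,"z": -0.05,"ax": 0,"ay": 0,"az": 0,"jaw": 0},{"x": 0,"y": 0,"z": -0.05,"ax": 0,"ay": 0,"az": 0,"jaw": 0},{"x": 0,"y": 0,"z": -0.05,"ax": 0,"ay": 0,"az": 0,"jaw": 0},{"x": 0,"y": 0,"z": -0.04,"ax": 0,"ay": 0,"az": 0,"jaw": 0},{"x": 0,"y": 0,"z": 0,"ax": 0,"ay": 0,"az": 0,"jaw": 0}]}}

```text
time_s: 14.2
tcp_pos: [453.2, 379.8, 199.5]
tool_rot: [1.283, 1.161, -1.28]
wrist_force: [-0.0, -0.2, 0.5]
finger_gap: 0.7
```

Run:
```python
from h import *
state();t=r.grab_frame('top');peg(t);s=r.grab_frame('side')
w1=cloud(t);d=np.load('top.npz')
def m(w,px,n):
    h=cv2.cvtColor(px,cv2.COLOR_RGB2HSV).astype(int)
    b=(w[...,0]-P[0])*JX[0]+(w[...,1]-P[1])*JX[1]; y=(w[...,0]-P[0])*JY[0]+(w[...,1]-P[1])*JY[1]; z=w[...,2]
    k=(h[...,0]>95)&(h[...,0]<130)&(h[...,1]>100)&(z>77)&(z<86)&(abs(y)<50)&(b>-180)&(b<-90)
    q=(abs(y)<25)&(z>66)&(z<75)&(b>-150)&(b<-40)&~k
    print(n,'plate x',b[k].mean().round(1),k.sum(),'blank x,y,z',b[q].mean().round(1),np.ptp(b[q]).round(1),y[q].mean().round(1),z[q].mean().round(1),z[q].std().round(1),q.sum())
m(d['w'],d['px'],'before');m(w1,t['pixels'],'after')
cv2.imwrite('pics/k.png',np.hstack([cv2.resize(t['pixels'][120:280,170:330],(400,400)),cv2.resize(s['pixels'][140:260,190:350],(400,400))])[:,:,::-1])
```

```text
t 14.2 tcp [453.2 379.8 199.5] yaw z -95.6 down [ 0.001  0.001 -1.   ] jig -172.3 291.5 F [-0.  -0.2  0.5] gap 0.7 q [ 0.5   0.49  1.35 -0.    1.3   2.17]
peg 35 [585.9   3.   97. ] rad 70.7 cam -0.049
before plate x -143.0 140 blank x,y,z -108.3 69.1 -0.2 71.6 1.9 368
after plate x -111.1 134 blank x,y,z -76.3 69.5 -0.2 71.6 2.0 375
```

View pics/k.png

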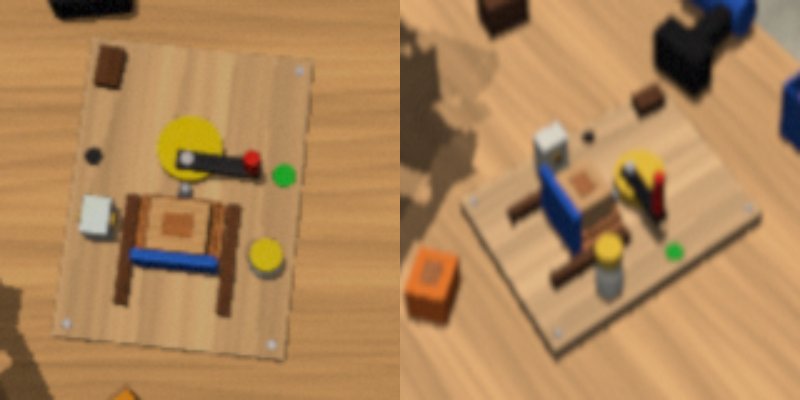

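The plate moved 31.9 mm and the blank 32.0 mm with it. The cam reads -0.05 rad and the arm is clear.

```bash
python3 -c "
from bench import r
print(r.job_done())"
```

```text
the job is handed in; nothing more can be done
None
```

I turned the cam to its low point, pushed the slide fully forward, and handed the job in at about 14 s of the 51 s allowed. No verdict came back.

- **Cam:** I swept the red peg clockwise by the far side with the shut fingertips, from 2.13 rad to about -0.04. The last picture read -0.05 rad, inside the ±0.3 limit. The slide was still back when the cam reached the mark.
- **Slide:** I pushed it by the blue plate until it met its stop. At the stop the wrist force was about 28 N back against the push and 21 N vertical. The top camera measured 31.9 mm of travel, against 32 mm for fully forward.
- **Blank:** it moved 32.0 mm with the slide, with its sideways position and height unchanged, so it is still flat in its nest.
- **Everything else:** the jar, offcut and orange look-alike look unmoved in the last picture. I did not re-measure the other bench items, but the arm never came near them at low height. The arm finished well clear, with about zero wrist force.

No final check failed or disagreed. The first move call was refused because every row must give all seven values, and the arm did not move.

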